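# Seat and clamp an oak cleat in the drilling jig

### The arm

A 6-joint arm with a two-finger parallel gripper is mounted at the origin on the work surface. World frame = base frame: x ahead of the robot, y to its left, z up, the work surface at z = 0. Lengths are in m, angles in rad, forces in N, time in s.
With the tool pointing down it reaches from about 0.25 to 0.8 m from the base axis. Payload 8.5 kg.
Tool frame: the origin (TCP) lies midway between the tips of the shut fingers; the grasp point (between the pads) lies 19 mm behind it (grasp_offset is the distance from the TCP to the grasp point, in m); z points along the fingers, x is the direction in which the jaws open and shut, and the axes are right-handed (so a half turn about z gives the same grasp; the last joint's range is limited). The gripper opens to 85 mm and grips with 20 to 120 N. Pads are 22 mm wide; open, the fingers measure 114 mm over their backs; the gripper's body (76 mm by 85 mm) begins 54 mm behind the grasp point. The pads swing forward as they close: fully open they stand 13 mm farther back than shut.
Start: joints at [1.115, 0.238, -0.013, 1.319, 0, 1.571], TCP at [0.231, 0.471, 0.231] pointing down, gripper open.
Joint ranges: [-2.66, 2.66], [-1.03, 1.9], [-1.14, 1.46], [-1.82, 2.27], [-1.45, 1.34], [-3.14, 3.14]. Speed limits (rad/s): [2.22, 2.22, 2.79, 3.14, 3.14, 3.14].

### API

Orientations are given as a 3x3 rotation matrix whose columns are the frame's x, y, z axes.
In Python, from cell import * gives the robot as it stands.
- The arm moves only by the tool servo_tool, never from a script. Its arguments are lists of equal length, an entry for each row: "xyz": the shift along the tool's x, y, z each as a share of 0.06 m, from -1 to 1, a list of three; "spin": the turn about the tool's z as a share of 10 degrees, from -1 to 1. In form: {"xyz": [[tx, ty, tz], ...], "spin": [spin, ...]}. A call has 1 to 20 rows; each row shifts and turns the commanded pose from where the row before left it, along the tool's axes as they then stand; what a row does not reach is not made up. A row lasts 1/8 s, in which the tool goes at most 62.5 mm and 10.7 degrees, less where a joint would pass 70% of its speed; a pose out of reach is approached as far as the arm can. A call with a number of a shift or a turn outside -1 to 1 is refused whole. A call with a gripper value outside its range is refused whole. "hand" is the opening, from 0 (shut) to 1 (fully open), set as the call begins (left out, the last holds). The fingers move at their own pace and stop on an object; "grip_force" is the grip in N (left out, the last holds). Time passes only in rows, so rows that do not move let the fingers close. It gives the time, the measured TCP pose, the force and the opening at its end, in the units of the state.
- observe(): the state, without advancing time (a new reading comes with each control period).
- snapshot(name): name is "side" or "top" or "wrist"; returns the picture (384x512x3 uint8, blue, green, red); there is no depth.
- camera_info(name): a dict with "K" (3x3 intrinsics, pixels), "xyz" and "orientation" of the camera in the world. Camera axes: x right, y up, looking along -z (the intrinsics and any distortion apply to the point x, -y, -z); pixel columns grow to the right and rows downward; lengths in m; the calibration is good to about 2 mm. The wrist camera is an equidistant fisheye: a pixel r from the principal point sees the ray r / f radians off the axis. A picture is of the moment at which its call begins: read the wrist's pose just before it. camera_info takes no time and is no camera call; for the wrist camera it gives the pose at the moment of the call.
- hand_in(): hands the job in, once; it reports no verdict.
The state is a dict: "t": time; "joint_pos": joint angles; "joint_vel": joint speeds; "tau": joint torques, N m; "eef_pos": TCP position; "ee_rot": TCP orientation; "contact_force": force on the tool from outside, world axes, zero at the start; "torque": the same for the moment, N m; "grip_width": finger opening in m.
Only numpy, scipy, OpenCV 4.12 (cv2) and the standard library are available. Lean on these libraries where they do the work, as an engineer would, in place of code of your own. Each camera call takes 0.05 s, during which the arm holds its last target.

### The job

Get the oak cleat ready for drilling: push it along the channel of the jig until its end butts against the steel end stop, and only then push the toggle clamp's black handle over, past centre, until it snaps into its locked position with the rubber pad holding the cleat down. Slide the cleat, do not lift it, and leave the tin, screwdriver, offcut and hammer where they are.

Things in the scene. Friction and masses are not known exactly. Their poses are not given: they have to be found in the camera images.
- jig: Drilling jig fixed to the bench: grey-faced board 190 x 310 x 18 mm with two rails, tops 52 mm above the bench, forming a 74 mm wide channel along the jig's y, from y -60 (stop) to +65 mm (open end); bare board on to y +210. Steel drill-bush plate bridges it at y -64 to -32, z 52 to 63. Origin: on the bench under the channel's middle, below the closed pad. mm values here use this frame, z up.
- timber: The oak cleat: plain light board 70 (x) x 180 (y) x 30 mm (z), about 0.27 kg, loose in the channel with 2 mm play each side, sticking out of the channel's open end. Origin: centre of its underside, which rests on the base board at height 18 mm. Its axes are the jig's. At the start its nose is 20 to 50 mm short of the stop.
- timber_nose (a point): Centre of the cleat's end face that must meet the stop (its -y end), 15 mm above the base board.
- timber_tail (a point): Centre of the cleat's free end face (its +y end), 180 mm from the nose, 33 mm above the bench: the face to push on, in jig direction -y. It stays outside the rails.
- stop_face (a point): Centre of the steel end stop's face towards the cleat (jig x 0, y -60 mm), 33 mm above the bench; its axes are the jig's. The cleat is home when nose and stop touch.
- handle_end (a point): Centre of the free end of the clamp's handle (black grip 18 x 13 mm, 64 mm long, on the handle's outer end). It swings in the plane jig y = 0. At the start it leans 70 deg back from upright, towards jig -x, its end at x -161, z 155 mm; then it passes x -139, z 173; x -116, z 188; dead centre x -49, z 203; locked x -34, z 202, leaning 3 deg to +x.
- clamp_base: Steel foot of the toggle clamp (vertical-handle type), 56 x 46 mm, screwed on the rail at the jig's -x side (towards the robot). Origin: its underside, at jig x -65, y 0, z 52 mm. To close the clamp, push the grip's robot-side end towards jig +x and up along its arc: under 5 N, most in the last 15 deg. The space behind and below the open grip is free down to the bench (from x -115 mm).
- clamp_handle (a joint): Angle of the clamp's toggle knee (handle against its link), rad: about 0 open (0.06 with the handle's end at jig x -129 mm, 0.22 at -97), 0.456 at dead centre, 0.550 fully locked (stop). Past dead centre the squeezed rubber pad drives the handle on to its locked stop; short of it the handle is pushed back.
- clamp_pad: The clamp's black rubber pad, 19 mm diameter, 14 mm high, on the spindle of the steel clamp arm. Origin: its pressing face. Open, the arm stands upright, about 170 mm above the bench, pad pointing to +x; as the handle is pushed over, the arm swings down and the pad lands on the cleat at jig x 0, y 0. Locked, it bears on the cleat with 5 to 8 N.
- tin: Bystander: open steel tin, 74 mm diameter, 105 mm high; origin at the centre of its underside.
- screwdriver: Bystander: screwdriver lying on the bench at the right of the jig, towards the robot.
- offcut: Bystander: short oak offcut, 60 x 90 x 30 mm, on the bench at the right of the jig, towards the robot.
- hammer: Bystander: hammer lying on the bench to the left of the jig.
Not all that is in view belongs to the job. What is shaped like the timber but green or red is not meant.

How it is judged:
By the outcome, as a careful person would: the job done as asked, in the order asked, and still so for the second after the job is handed in, with the robot touching nothing.
It also fails if it takes over 58 s, if anything falls off the work surface, if the arm or the gripper's body presses on something with over 40 N, if the wrist force passes 120 N, or if a joint passes its speed limit or range.

## Working session

There is one attempt and no reset: what is moved stays moved. The work goes in short steps, Python scripts to look and compute and a tool call to move; the robot and the scene stay as the last step left them, time stands still between calls to the robot, and variables do not carry over. Pictures are saved under pics/ and viewed, and the job is handed in when it is done.

Besides the shell and the picture viewer there is one more tool, called as a command line: name --pt "numbers of a row" for each row, then --argument value for the rest. servo_tool: Moves the arm, as the interface text tells. Its arguments: {"type":"object","properties":{"xyz":{"type":"array","items":{"type":"array","items":{"type":"number","minimum":-1,"maximum":1}}},"spin":{"type":"array","items":{"type":"number","minimum":-1,"maximum":1}},"hand":{"type":"number"},"grip_force":{"type":"number"}},"required":["xyz","spin"]}

```bash
mkdir -p pics; ls
python3 - <<'E'
from cell import *
import cv2
s=observe();print(s['t'],s['eef_pos'],s['ee_rot'],s['grip_width'])
for n in ("side","top","wrist"):
    print(n,camera_info(n)); cv2.imwrite(f"pics/{n}0.png",snapshot(n))
E
```

```text
pics
0.0 [0.23089581 0.47100937 0.23068022] [[ 4.40195690e-01  8.97901618e-01 -6.62344665e-04]
 [ 8.97900652e-01 -4.40196188e-01 -1.31703884e-03]
 [-1.47413290e-03 -1.49648869e-05 -9.99998913e-01]] 0.08559341571434109
side {'K': array([[354.13191896,   0.        , 259.97396826],
       [  0.        , 354.13191896, 188.31787208],
       [  0.        ,   0.        ,   1.        ]]), 'xyz': array([ 0.39885539, -0.58951909,  0.86082332]), 'orientation': array([[ 0.95780337,  0.20959593, -0.19667804],
       [-0.28689288,  0.73874919, -0.60987057],
       [ 0.01746935,  0.64056162,  0.76770804]])}
top {'K': array([[497.83873434,   0.        , 256.18192599],
       [  0.        , 497.83873434, 185.84582426],
       [  0.        ,   0.        ,   1.        ]]), 'xyz': array([0.41607988, 0.01642261, 1.20073949]), 'orientation': array([[ 0.01223349,  0.98820654, -0.15263741],
       [-0.99972136,  0.01516949,  0.01808537],
       [ 0.02018751,  0.15237363,  0.98811677]])}
wrist {'K': array([[297.31863964,   0.        , 258.52424954],
       [  0.        , 297.31863964, 192.0348779 ],
       [  0.        ,   0.        ,   1.        ]]), 'xyz': array([0.16053   , 0.50510398, 0.37205428]), 'orientation': array([[ 0.43964282, -0.85588199, -0.27236045],
       [ 0.89817124,  0.41839583,  0.13503092],
       [-0.00161606, -0.3039917 ,  0.95267331]])}
```

View pics/side0.png

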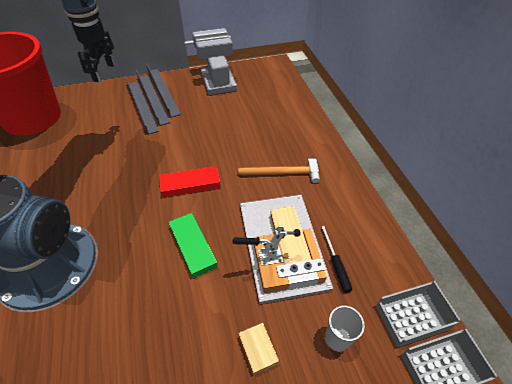

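View pics/top0.png

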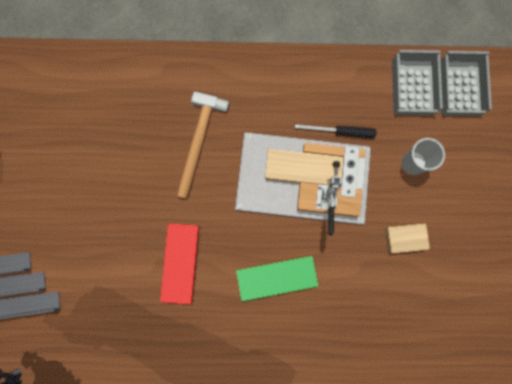

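View pics/wrist0.png

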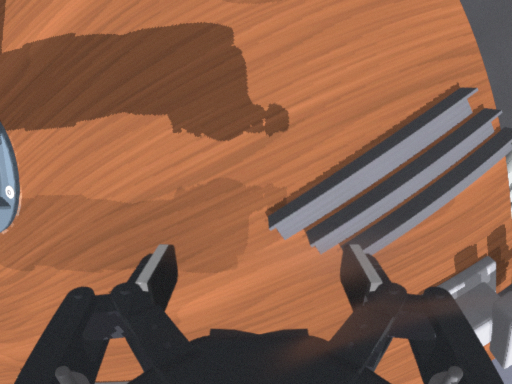

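Run:
```python
import cv2
t=cv2.imread('pics/top0.png')[120:240,225:385]
cv2.imwrite('pics/top0c.png',cv2.resize(t,None,fx=5,fy=5,interpolation=cv2.INTER_CUBIC))
t=cv2.imread('pics/side0.png')[185:310,225:355]
cv2.imwrite('pics/side0c.png',cv2.resize(t,None,fx=4.7,fy=4.7,interpolation=cv2.INTER_CUBIC))
```

```text
(no output)
```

View pics/top0c.png

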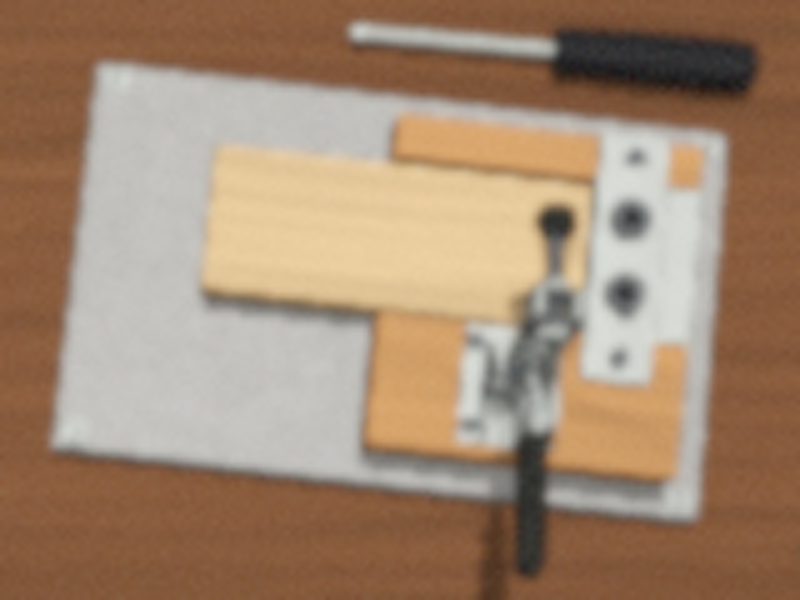

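View pics/side0c.png

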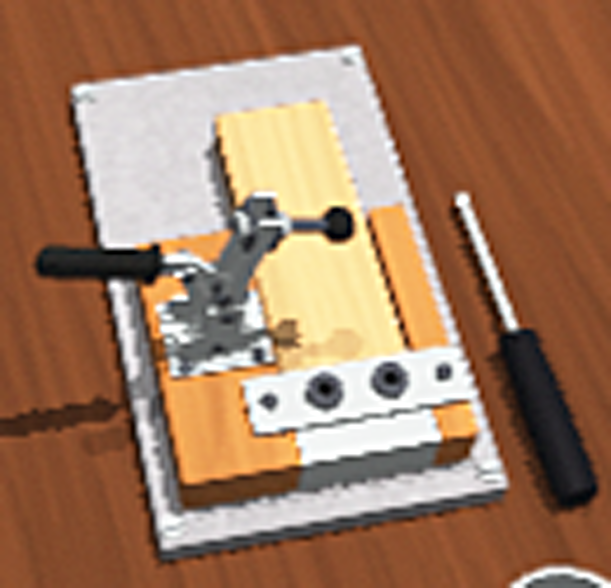

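```bash
cat > h.py <<'E'
import numpy as np
from cell import *
from scipy.optimize import least_squares
def proj(n,P):
    c=camera_info(n);q=(np.atleast_2d(P)-c['xyz'])@c['orientation'];q=q*[1,-1,-1]
    return (q@c['K'].T)[:,:2]/q[:,2:]
def back(n,uv,z):
    c=camera_info(n);d=np.linalg.inv(c['K'])@[uv[0],uv[1],1];d=c['orientation']@(d*[1,-1,-1])
    return c['xyz']+d*(z-c['xyz'][2])/d[2]
def J(p,L):
    L=np.atleast_2d(L)/1000;c,s=np.cos(p[2]),np.sin(p[2])
    return np.c_[p[0]+c*L[:,0]-s*L[:,1],p[1]+s*L[:,0]+c*L[:,1],L[:,2]]
E
python3 - <<'E'
from h import *
u=lambda a:(np.array(a)-2)/5+[225,120]
us=lambda a:(np.array(a)-1.8)/4.7+[225,185]
T=u([(98,63),(52,450),(727,133),(700,520)])
S=us([(358,46),(73,90),(508,490),(162,560)])
L=lambda o:[(95+o,210,18),(-95+o,210,18),(95+o,-100,18),(-95+o,-100,18)]
H=[(-161,0,155)];HT=u([(530,573)]);HS=us([(40,262)])
f=lambda p:np.r_[(proj('top',J(p,L(p[3])))-T).ravel(),0.8*(proj('side',J(p,L(p[3])))-S).ravel(),(proj('top',J(p,H))-HT).ravel(),(proj('side',J(p,H))-HS).ravel()]
r=least_squares(f,[.4,-.1,0,0]);p=r.x;print(p,np.round(r.fun,1))
def inv(w):
    c,s=np.cos(p[2]),np.sin(p[2]);d=(w[:2]-p[:2])*1000;return np.array([c*d[0]+s*d[1],-s*d[0]+c*d[1]])
for uv in [(217,146),(203,293)]: print('tail corner',inv(back('top',u(uv),.048)))
for uv in [(218,117),(325,102)]: print('tail side',inv(back('side',us(uv),.048)))
print('rail corners',inv(back('top',u((395,118)),.052)),inv(back('top',u((367,450)),.052)),inv(back('top',u((668,478)),.052)))
print('plate',inv(back('top',u((600,132)),.063)),inv(back('top',u((583,380)),.063)))
E
```

```text
[  0.63648428  -0.17718508  -0.09760568 -21.79086101] [ 0.4  0.5  0.6  0.   0.6  0.6  0.1  0.4  0.2 -0.5 -0.3 -0.9  0.7 -0.8
  0.5 -1.8  0.6  0.5  0.4 -0.2]
tail corner [ 32.57738697 149.4515887 ]
tail corner [-38.48917705 148.49534939]
tail side [-36.18795274 146.62840491]
tail side [ 30.64927863 145.99421753]
rail corners [54.80455103 67.04921001] [-104.09664182   64.94973114] [-101.44569301  -75.59924459]
plate [ 56.33784174 -28.53725209] [-61.80074645 -30.40609415]
```

The cleat is the light oak board in the channel, at (303,167) in the top view. The green board (277,278), the red board (180,263) and the short offcut (408,238) are ruled out by colour, size and place. The crops confirm this, with the cleat's tail corners at crop pixels (217,146) and (203,293). The gap to the stop is about 26 mm. I'll shut the hand and turn the jaws to lie along jig x.

servo_tool --pt "0 0 0" --pt "0 0 0" --pt "0 0 0" --pt "0 0 0" --pt "0 0 0" --pt "0 0 0" --pt "0 0 0" --spin '[0.99, 0.99, 0.99, 0.99, 0.99, 0.99, 0.99]' --hand 0

```text
t: 1.02
eef_pos: [0.231, 0.4712, 0.231]
ee_rot: [[0.995, -0.1, -0.0], [-0.1, -0.995, -0.001], [-0.0, 0.001, -1.0]]
contact_force: [0.2, 0.2, 1.1]
grip_width: -0.0001
```

```bash
cat >> h.py <<'E'
p0=np.array([.6365,-.1772,-.0976])
def go(L):
    s=observe();w=J(p0,[L])[0];R=np.array(s['ee_rot']);d=R.T@(w-s['eef_pos'])/.06
    c,sn=np.cos(p0[2]),np.sin(p0[2]);e=(s['eef_pos'][:2]-p0[:2])*1000
    print('t',round(s['t'],2),'tool jig',np.round([c*e[0]+sn*e[1],-sn*e[0]+c*e[1],s['eef_pos'][2]*1000],1),'xang',round(np.degrees(np.arctan2(R[1,0],R[0,0])),1),'F',np.round(s['contact_force'],1),'w',round(s['grip_width'],3),'q',np.round(s['joint_pos'],2))
    print('shares',np.round(d,2))
E
python3 -c "
from h import *
go((-3,180,100))"
```

```text
t 1.02 tool jig [-466.8  605.8  231. ] xang -5.7 F [0.2 0.2 1.1] w -0.0 q [ 1.11  0.24 -0.01  1.32  0.    2.79]
shares [7.75 7.07 2.19]
```

servo_tool --pt "0.5 0.45 0" --pt "0.65 0.6 0.1" --pt "0.65 0.6 0.1" --pt "0.65 0.6 0.1" --pt "0.65 0.6 0.1" --pt "0.65 0.6 0.2" --pt "0.65 0.6 0.2" --pt "0.65 0.6 0.2" --pt "0.65 0.6 0.2" --pt "0.65 0.6 0.3" --pt "0.65 0.55 0.3" --pt "0.5 0.4 0.3" --pt "0.25 0.27 0.1" --pt "0 0 0" --spin '[0, 0, 0, 0, 0, 0, 0, 0, 0, 0, 0, 0, 0, 0]'

```text
t: 2.78
eef_pos: [0.6539, 0.0042, 0.0986]
ee_rot: [[0.995, -0.096, -0.001], [-0.096, -0.995, -0.0], [-0.001, 0.0, -1.0]]
contact_force: [0.2, 1.5, 0.9]
grip_width: -0.0002
```

```bash
python3 -c "
from h import *
import cv2
go((-3,170,28))
cv2.imwrite('pics/w1.png',snapshot('wrist'));cv2.imwrite('pics/s1.png',cv2.resize(snapshot('side')[120:320,180:380],None,fx=3,fy=3,interpolation=2))"
```

```text
t 2.77 tool jig [ -0.3 182.3  98.6] xang -5.5 F [0.2 1.5 0.9] w -0.0 q [ 0.01  0.52  0.08  1.13 -0.    1.67]
shares [-0.04  0.2   1.18]
```

View pics/w1.png

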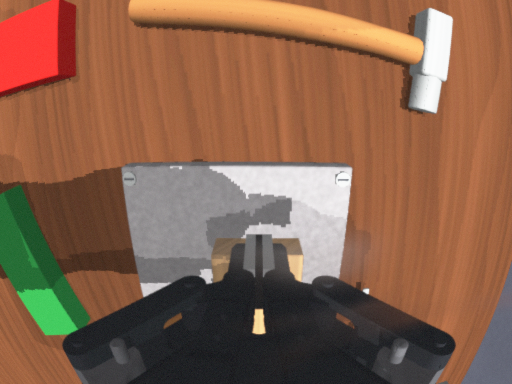

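View pics/s1.png

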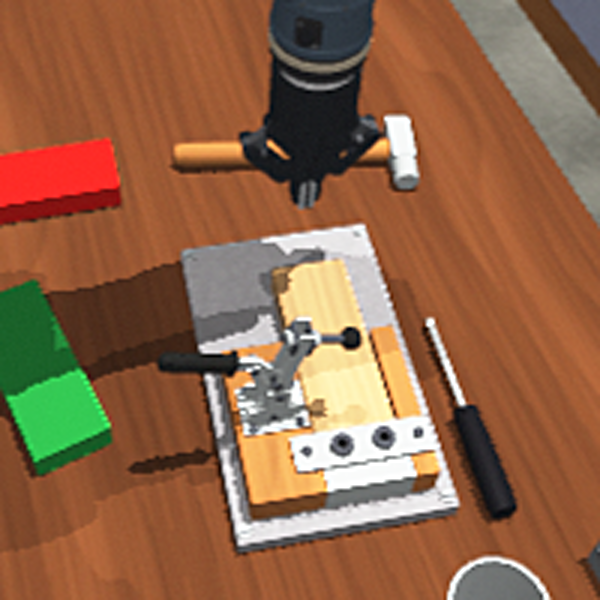

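The wrist view shows the shut fingers at (260,250), centred on the cleat's tail (212–302, 240). The side view agrees. I'll lower behind the tail, then push.

servo_tool --pt "-0.02 0 0.3" --pt "-0.02 0 0.4" --pt "0 0 0.3" --pt "0 0 0.16" --pt "0 0 0" --pt "0 0.12 0" --pt "0 0.12 0" --pt "0 0.05 0" --pt "0 0 0" --spin '[0, 0, 0, 0, 0, 0, 0, 0, 0]'

```text
t: 4.0
eef_pos: [0.6499, -0.0125, 0.0299]
ee_rot: [[0.995, -0.095, 0.0], [-0.095, -0.995, -0.0], [0.0, 0.0, -1.0]]
contact_force: [-0.4, -0.4, -0.6]
grip_width: 0.0001
```

```bash
python3 -c "
from h import *
go((-3,131,28))"
```

```text
t 4.0 tool jig [ -2.7 165.2  29.9] xang -5.5 F [-0.4 -0.4 -0.6] w 0.0 q [-0.02  0.57 -0.03  0.97 -0.    1.65]
shares [-0.01  0.57  0.03]
```

servo_tool --pt "0 0.06 0" --pt "0 0.06 0" --pt "0 0.06 0" --pt "0 0.06 0" --pt "0 0.06 0" --pt "0 0.06 0" --pt "0 0.05 0" --pt "0 0 0" --spin '[0, 0, 0, 0, 0, 0, 0, 0]'

```text
t: 5.0
eef_pos: [0.6475, -0.0369, 0.0297]
ee_rot: [[0.995, -0.095, -0.0], [-0.095, -0.995, -0.0], [-0.0, 0.0, -1.0]]
contact_force: [-0.4, 0.6, -0.2]
grip_width: 0.0
```

```bash
python3 -c "
from h import *
go((-3,131,28))"
```

```text
t 5.0 tool jig [ -2.7 140.7  29.7] xang -5.4 F [-0.4  0.6 -0.2] w 0.0 q [-0.06  0.57 -0.03  0.97 -0.    1.61]
shares [-0.01  0.16  0.03]
```

Slow push to the stop now, in 1.2 mm steps.

servo_tool --pt "0 0.03 0" --pt "0 0.03 0" --pt "0 0.02 0" --pt "0 0.02 0" --pt "0 0.02 0" --spin '[0, 0, 0, 0, 0]'

```text
t: 5.62
eef_pos: [0.6469, -0.0437, 0.0297]
ee_rot: [[0.996, -0.094, -0.0], [-0.094, -0.996, -0.0], [-0.0, 0.0, -1.0]]
contact_force: [0.2, 1.3, 0.2]
grip_width: 0.0002
```

```bash
python3 -c "
from h import *
import cv2
go((-3,131,28))
cv2.imwrite('pics/s2.png',cv2.resize(snapshot('side')[170:310,210:360],None,fx=4,fy=4,interpolation=2))"
```

```text
t 5.62 tool jig [ -2.7 133.9  29.7] xang -5.4 F [0.2 1.3 0.2] w 0.0 q [-0.07  0.57 -0.03  0.97 -0.    1.6 ]
shares [-0.01  0.05  0.03]
```

View pics/s2.png

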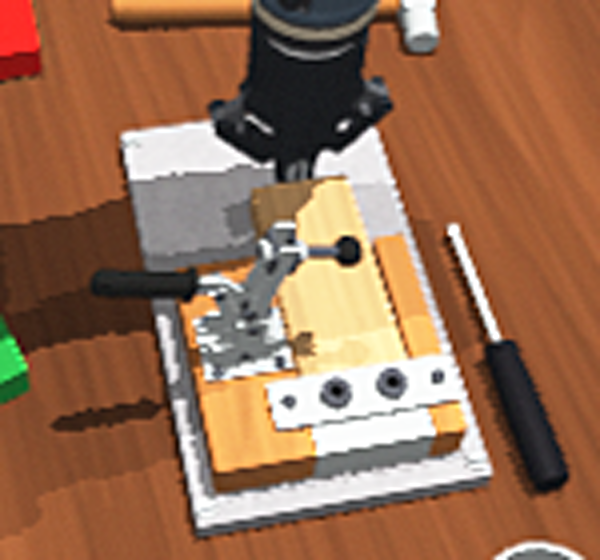

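servo_tool --pt "0 0.02 0" --pt "0 0.02 0" --spin '[0, 0]'

```text
t: 5.92
eef_pos: [0.6467, -0.046, 0.0297]
ee_rot: [[0.996, -0.094, -0.0], [-0.094, -0.996, -0.0], [-0.0, 0.0, -1.0]]
contact_force: [-0.1, 2.3, -0.1]
grip_width: 0.0003
```

servo_tool --pt "0 0.02 0" --pt "0 0.02 0" --spin '[0, 0]'

```text
t: 6.18
eef_pos: [0.6473, -0.0463, 0.0299]
ee_rot: [[0.996, -0.093, 0.001], [-0.093, -0.996, 0.004], [0.001, -0.004, -1.0]]
contact_force: [4.1, 14.3, -1.6]
grip_width: 0.0002
```

The force jumped to 14 N and the motion stalled at about jig y 131, where I expected home. I'll back off gently, rise and check.

servo_tool --pt "0 -0.02 0" --pt "0 -0.03 0" --pt "0 -0.1 0" --pt "0 -0.3 0" --pt "0 -0.2 -0.3" --pt "0 -0.2 -0.8" --pt "0 -0.2 -0.9" --pt "0 -0.2 -0.9" --pt "0 0 -0.6" --pt "0 0 -0.3" --spin '[0, 0, 0, 0, 0, 0, 0, 0, 0, 0]'

```text
t: 7.42
eef_pos: [0.6541, 0.0277, 0.2604]
ee_rot: [[0.996, -0.093, 0.003], [-0.093, -0.996, 0.0], [0.003, -0.0, -1.0]]
contact_force: [-0.1, -0.7, 0.2]
grip_width: 0.0001
```

```bash
python3 -c "
from h import *
import cv2
go((-230,0,240))
cv2.imwrite('pics/t3.png',cv2.resize(snapshot('top')[120:240,225:385],None,fx=5,fy=5,interpolation=2))
cv2.imwrite('pics/s3.png',cv2.resize(snapshot('side')[170:310,210:360],None,fx=4,fy=4,interpolation=2))"
```

```text
t 7.42 tool jig [ -2.4 205.7 260.4] xang -5.4 F [-0.1 -0.7  0.2] w 0.0 q [ 0.04  0.46  0.4   1.5  -0.    1.71]
shares [-3.81  3.41  0.33]
```

View pics/t3.png

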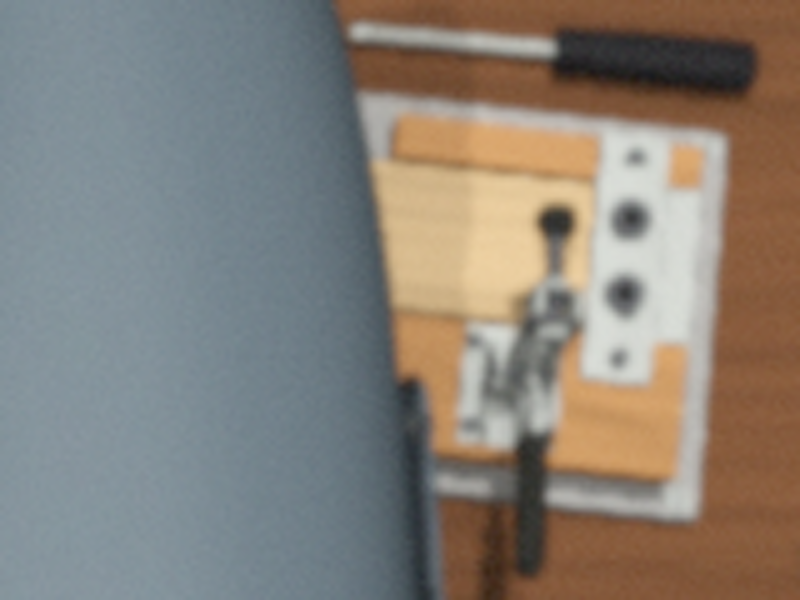

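View pics/s3.png

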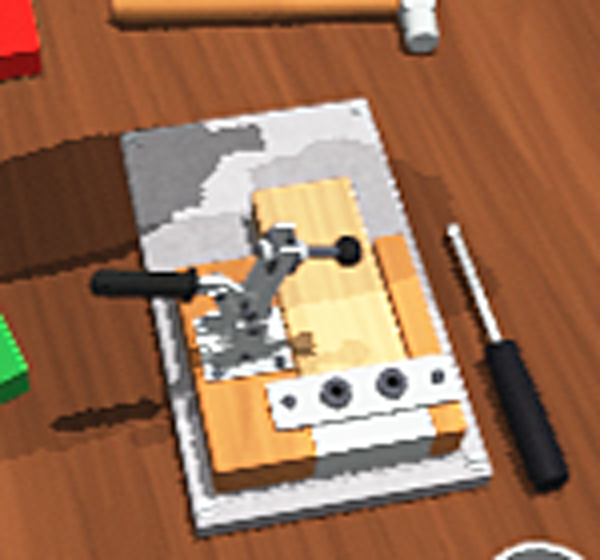

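```bash
python3 -c "
from h import *
p=p0
def inv(w):
    c,s=np.cos(p[2]),np.sin(p[2]);d=(w[:2]-p[:2])*1000;return np.array([c*d[0]+s*d[1],-s*d[0]+c*d[1]])
us=lambda a:(np.array(a)-1.5)/4+[210,170]
for uv in [(253,190),(353,180)]: print('tail',inv(back('side',us(uv),.048)))
print('rail ends',inv(back('side',us((404,236)),.052)),inv(back('side',us((374,239)),.052)))
u=lambda a:(np.array(a)-2)/5+[225,120]
print('handle end',inv(back('top',u((530,573)),.155)))
"
```

```text
tail [-36.63820414 119.8217375 ]
tail [ 34.67239344 115.50948198]
rail ends [55.64263847 61.2034125 ] [34.83311471 62.56513679]
handle end [-160.1420645     1.27640424]
```

servo_tool --pt "-0.4 0.4 0" --pt "-0.6 0.6 0" --pt "-0.6 0.6 0" --pt "-0.6 0.6 0" --pt "-0.6 0.6 0" --pt "-0.4 0.4 0" --pt "-0.2 0.2 0" --pt "0 0 0" --pt "0 0 0" --pt "0 0 0" --pt "0 0 0" --pt "0 0 0" --pt "0 0 0" --pt "0 0 0" --pt "0 0 0" --pt "0 0 0" --pt "0 0 0" --spin '[0, 0, 0, 0, 0, 0, 0, -1, -1, -1, -1, -1, -1, -1, -1, -1, 0]'

```text
t: 9.65
eef_pos: [0.4316, -0.157, 0.2571]
ee_rot: [[0.095, 0.995, -0.001], [0.995, -0.095, 0.0], [0.0, -0.001, -1.0]]
contact_force: [0.2, -0.7, -0.3]
grip_width: -0.0001
```

```bash
python3 -c "
from h import *
import cv2
go((-195,0,140))
cv2.imwrite('pics/t4.png',cv2.resize(snapshot('top')[120:240,225:385],None,fx=5,fy=5,interpolation=2))
cv2.imwrite('pics/s4.png',cv2.resize(snapshot('side')[170:310,210:360],None,fx=4,fy=4,interpolation=2))
cv2.imwrite('pics/w4.png',snapshot('wrist'))"
```

```text
t 9.65 tool jig [-2.059e+02  1.000e-01  2.571e+02] xang 84.6 F [ 0.2 -0.7 -0.3] w -0.0 q [-0.35  0.12 -0.1   1.35  0.   -0.25]
shares [-0.    0.18  1.95]
```

View pics/t4.png

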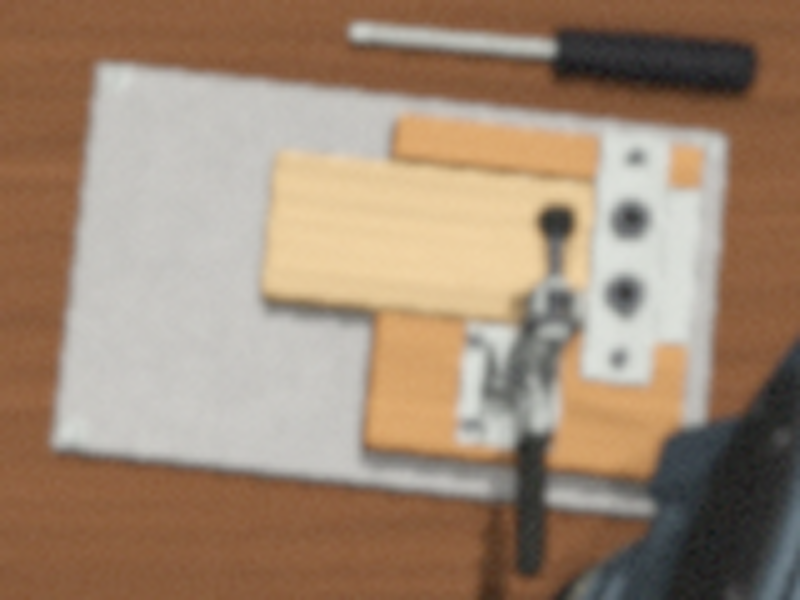

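View pics/w4.png

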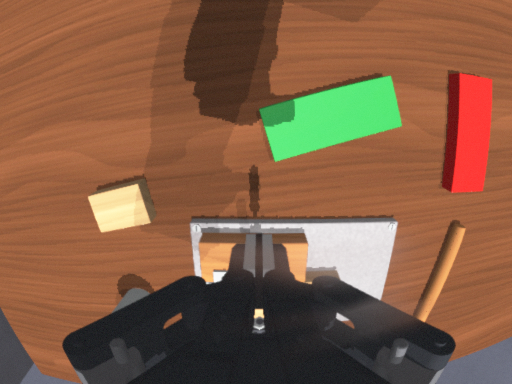

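View pics/s4.png

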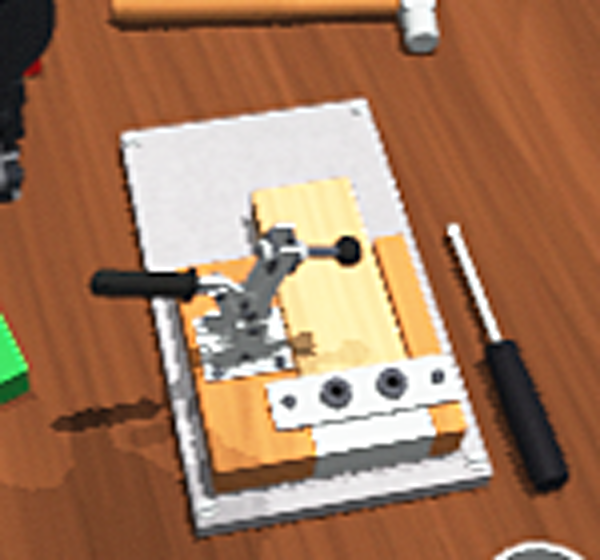

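Comparing the top views, the tail moved about 60 crop px (27 mm) to (277,150)/(263,297). That puts it at y≈120 relative to the rail end, so the cleat is home. The grip's end is at crop (530,573), jig (-160,+1). Next I lower behind it.

servo_tool --pt "0 0 0.4" --pt "0 0 0.6" --pt "0 0 0.5" --pt "0 0 0.4" --pt "0.02 0.1 0" --pt "0 0.15 0" --pt "0 0 0" --spin '[0, 0, 0, 0, 0, 0, 0]'

```text
t: 10.68
eef_pos: [0.4479, -0.1581, 0.1447]
ee_rot: [[0.095, 0.996, 0.002], [0.996, -0.095, -0.001], [-0.001, 0.002, -1.0]]
contact_force: [0.1, -0.7, 0.4]
grip_width: 0.0
```

```bash
python3 -c "
from h import *
import cv2
go((-172,1,145))
cv2.imwrite('pics/s5.png',cv2.resize(snapshot('side')[170:310,210:360],None,fx=4,fy=4,interpolation=2))"
```

```text
t 10.68 tool jig [-189.6    0.6  144.7] xang 84.6 F [ 0.1 -0.7  0.4] w 0.0 q [-0.34  0.2  -0.29  1.07 -0.   -0.24]
shares [ 0.01  0.29 -0.  ]
```

View pics/s5.png

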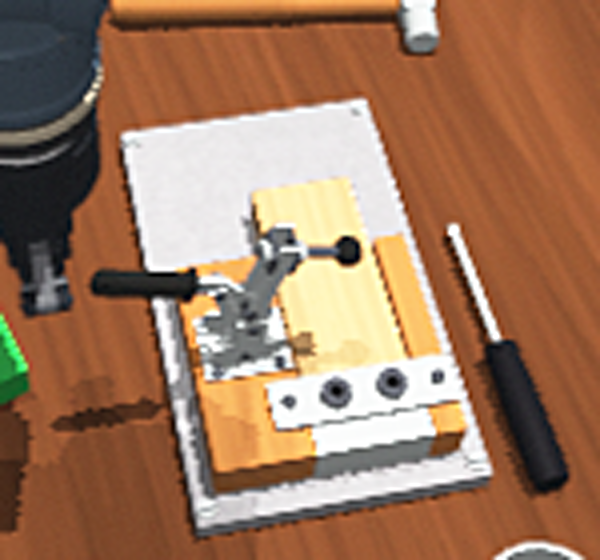

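servo_tool --pt "0 0.15 0" --pt "0 0.12 0" --pt "0 0.12 -0.05" --pt "0 0.12 -0.08" --pt "0 0.12 -0.08" --pt "0 0.05 0" --pt "0 0 0" --spin '[0, 0, 0, 0, 0, 0, 0]'

```text
t: 11.6
eef_pos: [0.4798, -0.161, 0.1574]
ee_rot: [[0.096, 0.995, -0.012], [0.995, -0.096, -0.0], [-0.001, -0.012, -1.0]]
contact_force: [-35.0, 1.4, 36.4]
grip_width: -0.0001
```

```bash
python3 -c "
from h import *
import cv2
go((-130,1,160))
cv2.imwrite('pics/s6.png',cv2.resize(snapshot('side')[170:310,210:360],None,fx=4,fy=4,interpolation=2))"
```

```text
t 11.6 tool jig [-157.5    0.9  157.4] xang 84.5 F [-35.    1.4  36.4] w -0.0 q [-0.32  0.25 -0.19  1.14 -0.   -0.23]
shares [ 0.    0.46 -0.05]
```

View pics/s6.png

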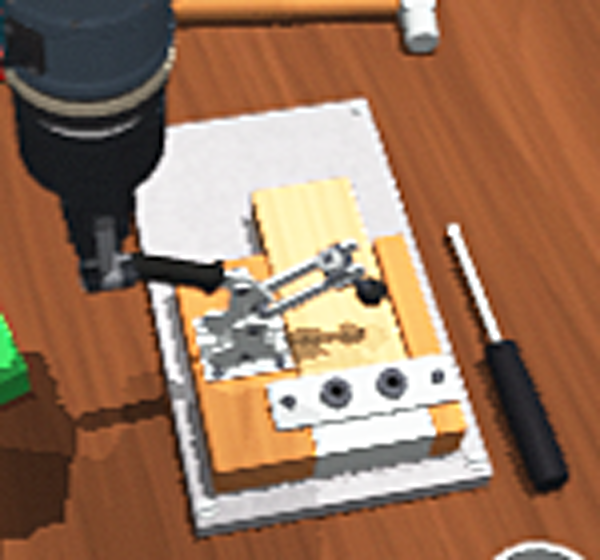

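Reaction on the tool is 35 N back and 36 N up. Friction is wedging the finger on the grip's end because I rose too little along the arc. I'll raise straight away.

servo_tool --pt "0 -0.04 -0.08" --pt "0 0 -0.08" --pt "0 0 0" --spin '[0, 0, 0]'

```text
t: 12.02
eef_pos: [0.4853, -0.1615, 0.1663]
ee_rot: [[0.094, 0.996, 0.001], [0.996, -0.094, -0.0], [-0.0, 0.001, -1.0]]
contact_force: [0.2, -0.1, 0.3]
grip_width: -0.0001
```

```bash
python3 -c "
from h import *
go((-130,1,160))"
```

```text
t 12.03 tool jig [-152.     0.8  166.3] xang 84.6 F [ 0.2 -0.1  0.3] w -0.0 q [-0.32  0.24 -0.17  1.15  0.   -0.23]
shares [0.   0.37 0.11]
```

servo_tool --pt "0 0.1 -0.07" --pt "0 0.1 -0.07" --pt "0 0.1 -0.06" --pt "0 0 0" --spin '[0, 0, 0, 0]'

```text
t: 12.52
eef_pos: [0.5032, -0.1632, 0.178]
ee_rot: [[0.094, 0.996, 0.0], [0.996, -0.094, -0.0], [-0.0, 0.001, -1.0]]
contact_force: [-0.3, -0.0, 0.2]
grip_width: 0.0001
```

```bash
python3 -c "
from h import *
import cv2
go((-130,1,160))
cv2.imwrite('pics/s7.png',cv2.resize(snapshot('side')[170:310,210:360],None,fx=4,fy=4,interpolation=2))"
```

```text
t 12.53 tool jig [-134.    1.  178.] xang 84.6 F [-0.3 -0.   0.2] w 0.0 q [-0.31  0.27 -0.11  1.19 -0.   -0.22]
shares [0.   0.07 0.3 ]
```

View pics/s7.png

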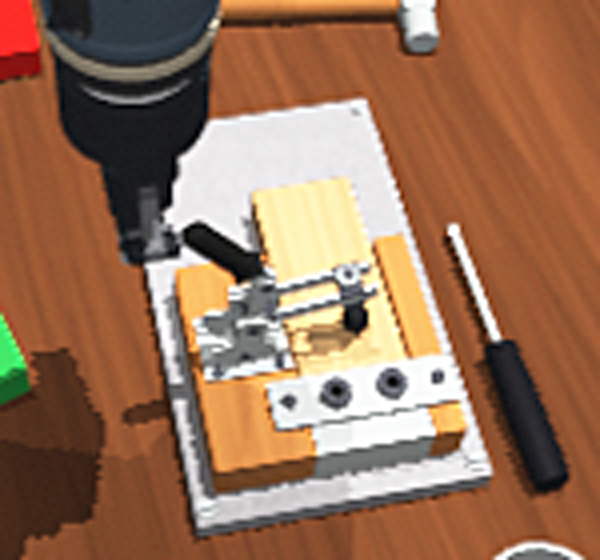

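The grip coasted ahead (end at crop ~(195,235), pad nearly down). I follow on, rising slightly.

servo_tool --pt "0 0.12 -0.04" --pt "0 0.12 -0.03" --pt "0 0.1 -0.02" --pt "0 0.08 0" --pt "0 0 0" --spin '[0, 0, 0, 0, 0]'

```text
t: 13.2
eef_pos: [0.5278, -0.1655, 0.1831]
ee_rot: [[0.094, 0.996, -0.0], [0.996, -0.094, 0.0], [-0.0, -0.0, -1.0]]
contact_force: [-0.1, 0.2, 0.7]
grip_width: 0.0001
```

```bash
python3 -c "
from h import *
import cv2
go((-44,1,185))
cv2.imwrite('pics/s8.png',cv2.resize(snapshot('side')[170:310,210:360],None,fx=4,fy=4,interpolation=2))"
```

```text
t 13.2 tool jig [-109.3    1.1  183.1] xang 84.6 F [-0.1  0.2  0.7] w 0.0 q [-0.3   0.31 -0.04  1.22 -0.   -0.21]
shares [-0.01  1.09 -0.03]
```

View pics/s8.png

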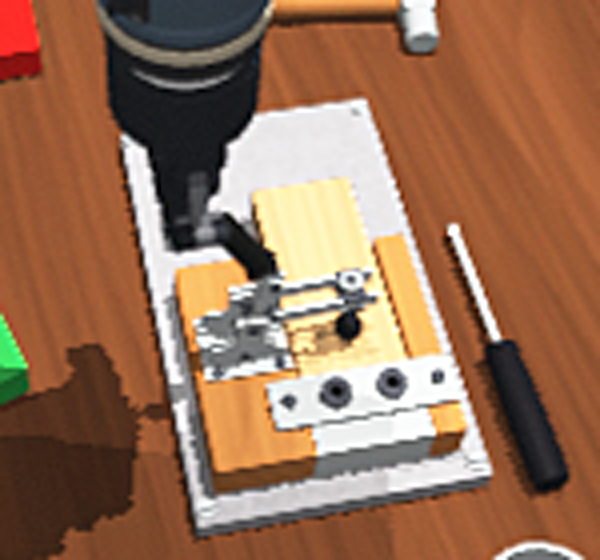

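servo_tool --pt "0 0.08 -0.03" --pt "0 0.08 -0.02" --pt "0 0.08 -0.01" --pt "0 0.06 0" --spin '[0, 0, 0, 0]'

```text
t: 13.75
eef_pos: [0.5457, -0.1672, 0.187]
ee_rot: [[0.094, 0.996, -0.0], [0.996, -0.094, -0.0], [-0.0, -0.0, -1.0]]
contact_force: [-2.4, -0.1, 0.4]
grip_width: -0.0004
```

servo_tool --pt "0 0.08 0" --pt "0 0.08 0" --spin '[0, 0]'

```text
t: 14.0
eef_pos: [0.5554, -0.1681, 0.1869]
ee_rot: [[0.094, 0.996, 0.0], [0.996, -0.094, -0.0], [-0.0, 0.0, -1.0]]
contact_force: [-1.1, 0.5, 1.1]
grip_width: 0.0001
```

```bash
python3 -c "
from h import *
import cv2
go((-50,1,187))
cv2.imwrite('pics/s9.png',cv2.resize(snapshot('side')[170:310,210:360],None,fx=4,fy=4,interpolation=2))"
```

```text
t 14.0 tool jig [-81.6   1.1 186.9] xang 84.6 F [-1.1  0.5  1.1] w 0.0 q [-0.29  0.35  0.03  1.25 -0.   -0.2 ]
shares [-0.    0.53 -0.  ]
```

View pics/s9.png

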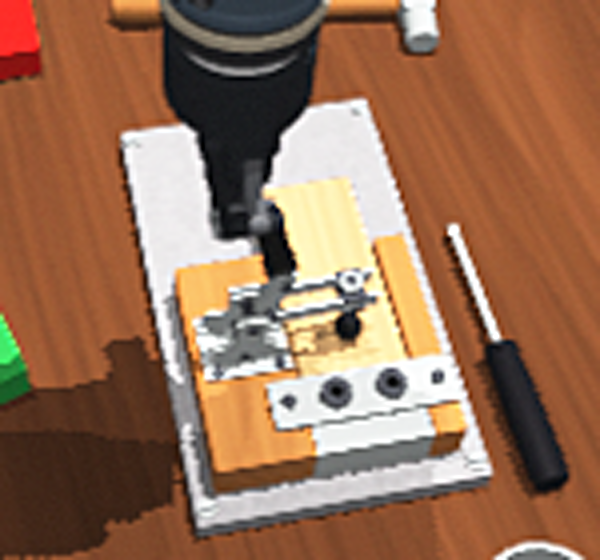

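Forces are small and the handle is nearing upright. I continue in small steps.

servo_tool --pt "0 0.06 0" --pt "0 0.06 0" --spin '[0, 0]'

```text
t: 14.3
eef_pos: [0.5625, -0.1688, 0.1869]
ee_rot: [[0.094, 0.996, 0.0], [0.996, -0.094, -0.0], [-0.0, 0.0, -1.0]]
contact_force: [-0.0, 0.2, 0.0]
grip_width: 0.0002
```

servo_tool --pt "0 0.06 0" --pt "0 0.06 0" --spin '[0, 0]'

```text
t: 14.55
eef_pos: [0.5696, -0.1694, 0.1869]
ee_rot: [[0.094, 0.996, 0.0], [0.996, -0.094, -0.0], [-0.0, 0.0, -1.0]]
contact_force: [-0.7, 0.4, -0.3]
grip_width: 0.0002
```

servo_tool --pt "0 0.05 0" --pt "0 0.05 0" --spin '[0, 0]'

```text
t: 14.8
eef_pos: [0.5755, -0.17, 0.1869]
ee_rot: [[0.094, 0.996, -0.0], [0.996, -0.094, -0.0], [-0.0, -0.0, -1.0]]
contact_force: [-0.0, -0.4, 0.1]
grip_width: -0.0004
```

```bash
python3 -c "
from h import *
import cv2
go((-50,1,187))
cv2.imwrite('pics/s10.png',cv2.resize(snapshot('side')[170:310,210:360],None,fx=4,fy=4,interpolation=2))"
```

```text
t 14.8 tool jig [-61.4   1.2 186.9] xang 84.6 F [-0.  -0.4  0.1] w -0.0 q [-0.29  0.38  0.08  1.27 -0.   -0.19]
shares [-0.    0.19 -0.  ]
```

View pics/s10.png

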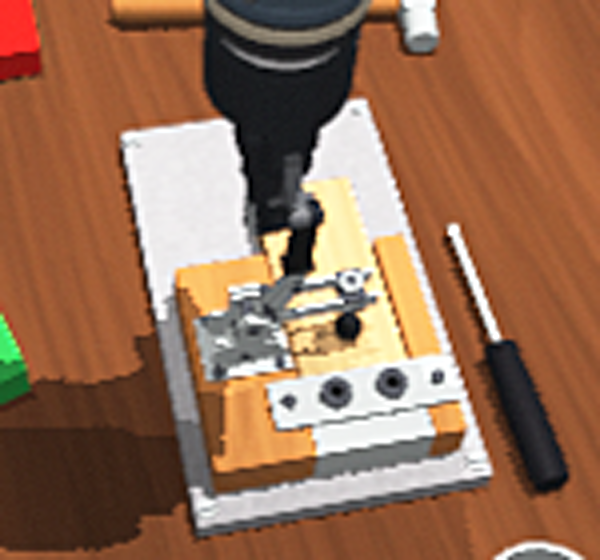

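servo_tool --pt "0 0.04 0" --pt "0 0.04 0" --spin '[0, 0]'

```text
t: 15.1
eef_pos: [0.5802, -0.1705, 0.187]
ee_rot: [[0.094, 0.996, -0.0], [0.996, -0.094, -0.0], [-0.0, -0.0, -1.0]]
contact_force: [1.0, -1.0, -0.1]
grip_width: -0.0001
```

servo_tool --pt "0 0.04 0" --pt "0 0.03 0" --spin '[0, 0]'

```text
t: 15.35
eef_pos: [0.5833, -0.1707, 0.1866]
ee_rot: [[0.095, 0.996, -0.002], [0.996, -0.095, 0.0], [-0.0, -0.002, -1.0]]
contact_force: [-6.8, 0.0, 0.6]
grip_width: 0.0002
```

Contact is at TCP x≈-54 with the reaction rising to 7 N, which is the locked stop. I'll withdraw towards the robot and check.

servo_tool --pt "0 -0.06 0" --pt "0 -0.2 0" --pt "0 -0.6 -0.2" --pt "0 -0.8 -0.5" --pt "0 -0.8 -0.6" --pt "0 -0.8 -0.5" --pt "0 -0.6 0" --pt "0 -0.3 0" --pt "0 0 0" --spin '[0, 0, 0, 0, 0, 0, 0, 0, 0]'

```text
t: 16.48
eef_pos: [0.3352, -0.1472, 0.2951]
ee_rot: [[0.095, 0.995, 0.001], [0.995, -0.095, -0.001], [-0.0, 0.001, -1.0]]
contact_force: [0.2, -0.2, 0.5]
grip_width: 0.0
```

Run:
```python
from h import *
import cv2
go((-50,1,187))
a=snapshot('side');b=snapshot('top')
cv2.imwrite('pics/s11.png',cv2.resize(a[170:310,210:360],None,fx=4,fy=4,interpolation=2))
cv2.imwrite('pics/t11.png',cv2.resize(b[120:240,225:385],None,fx=5,fy=5,interpolation=2))
cv2.imwrite('pics/s11f.png',a)
for nm,L in (('locked',(-34,0,202)),('dead',(-49,0,203)),('97',(-97,0,195)),('pad',(0,0,48))):
    q=J(p0,[L]);print(nm,((proj('side',q)-[210,170])*4+1.5).round(),((proj('top',q)-[225,120])*5+2).round())
```

```text
t 16.48 tool jig [-302.8    0.5  295.1] xang 84.5 F [ 0.2 -0.2  0.5] w 0.0 q [-0.41 -0.05 -0.18  1.44  0.   -0.32]
shares [-0.    4.21  1.81]
locked [[316. 203.]] [[579. 260.]]
dead [[290. 206.]] [[576. 295.]]
97 [[206. 227.]] [[563. 414.]]
pad [[348. 330.]] [[524. 248.]]
```

View pics/s11.png

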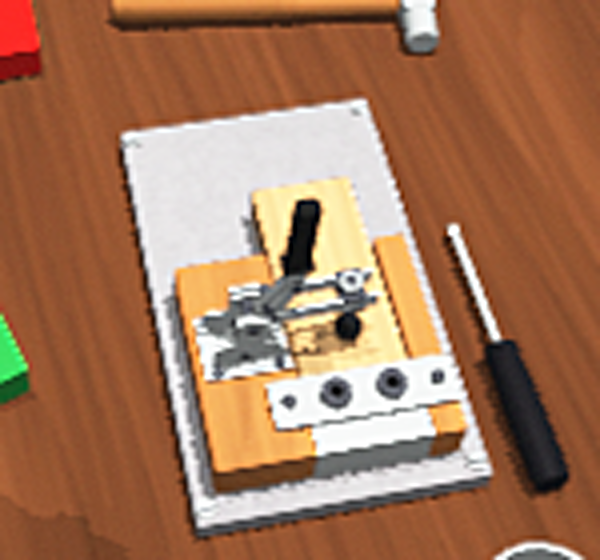

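View pics/t11.png

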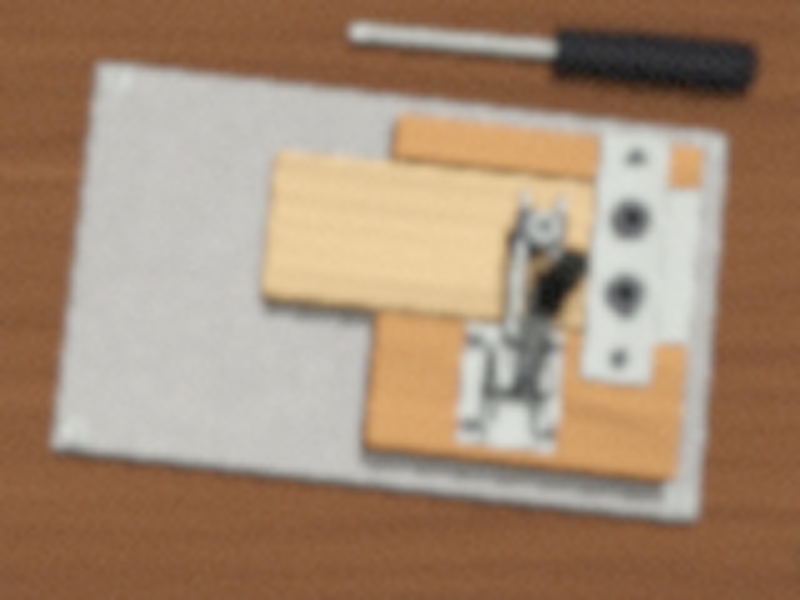

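View pics/s11f.png

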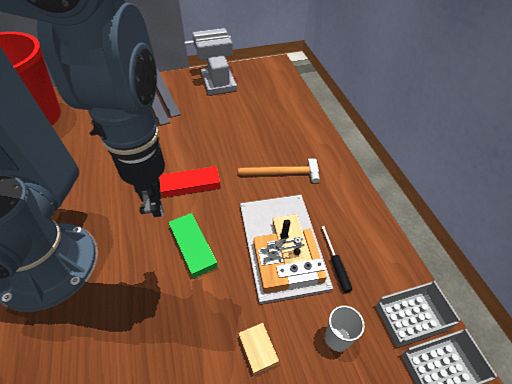

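The handle's end is at side crop (308,206) and top crop (570,265), next to the predicted locked positions (316,203) and (579,260). The top view separates this clearly from dead centre, at (576,295). It stays there unsupported, and the pad is on the cleat. The tail is unchanged at (277,150)/(263,297), and the bystanders haven't moved.

```bash
python3 -c "
from cell import *
print(hand_in())"
```

```text
the job is handed in; nothing more can be done
None
```

I slid the oak cleat about 27 mm along the channel until it hit the steel stop. I then pushed the toggle clamp's handle over until it locked, and handed the job in at about 16.5 s of the 58 s allowed.

**Cleat:** The push stalled at 14 N just where the stop was expected. The pictures put the tail at y ≈ 120 mm relative to the rail ends, which is home. It had not moved after clamping.

**Clamp:** The handle met a firm stop (about 7 N) at the expected locked position and stayed past centre once I let go. The rubber pad is on the cleat. I could not measure the pad's 5–8 N holding force or the knee angle directly.

**Bystanders:** In the last side picture the tin, screwdriver, offcut and hammer are where they started. The robot was touching nothing at hand-in.

**What went less well:** Early in the handle push the finger wedged on the grip's end. The reaction was about 35 N back and 36 N up, roughly 50 N in total. It was the fingertips pressing rather than the arm or gripper body, so I don't expect it to count against the 40 N limit. I raised the tool to free it, and readings on the rest of the push stayed at 7 N or less.

**Measurement spread:** One side-camera reading put one tail corner about 4 mm nearer the stop than the other. The top view did not show this, so I took it as pixel-reading error.

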